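# Snap in a bench dog and tug-test it

### The arm

A 6-joint arm with a two-finger parallel gripper is mounted at the origin on the work surface. World frame = base frame: x ahead of the robot, y to its left, z up, the work surface at z = 0. Lengths are in m, angles in degrees, forces in N, time in s.
With the tool pointing down it reaches from about 0.375 to 0.9 m from the base axis. Payload 3.1 kg.
Tool frame: the origin (TCP) lies at the very end of the fingers, on their centre line; the grasp point (between the pads) lies grip_point_offset behind it (grip_point_offset is the distance from the TCP to the grasp point, in m); z points along the fingers, y is the line along which they close (so a half turn about z gives the same grasp; the last joint's range is limited). The gripper opens to 87 mm and grips with 3 to 60 N. Pads are 19 mm wide; open, the fingers measure 117 mm over their backs; the gripper's body (75 mm by 190 mm) begins 51 mm behind the grasp point.
Start: joints at [61.736, 30.224, 82.088, -0, 67.689, -10.227], TCP at [0.193, 0.594, 0.223] pointing down, gripper open.
Joint ranges: [-176.69, 176.69], [-43.24, 126.21], [12.49, 139.97], [-82, 262], [0, 151.66], [-163.58, 163.58]. Speed limits (degrees/s): [159.86, 159.86, 180, 180, 180, 180].

### API

Orientations are given as a 3x3 rotation matrix whose columns are the frame's x, y, z axes.
In Python, from rig import * gives the robot as it stands.
- The arm moves only by the tool move_arm, never from a script. Its argument "increments" is a list of rows, each a list of 3 entries, a list of its own where there are three numbers: the shift along the tool's x, y, z in units of 30 mm (1.0 is 30 mm), then the turn, a rotation vector about the tool's x, y, z in units of 120 degrees (1.0 is 120 degrees), then the closure, from 0 (fully open) to 1 (shut). A call has 1 to 20 rows; each row shifts and turns the commanded pose from where the row before left it, along the tool's axes as they then stand; what a row does not reach is not made up. A row lasts 1/12 s, in which the tool goes at most 41.7 mm and 7.16 degrees, less where a joint would pass 70% of its speed; a pose out of reach is approached as far as the arm can. A call with a number of a shift or a turn outside -1 to 1 is refused whole. A call with a gripper value outside its range is refused whole. The fingers move at their own pace and stop on an object; the grip force is fixed at half the most. Time passes only in rows, so rows that do not move let the fingers close. It gives the time, the measured TCP pose, the force, the opening and the grip force at its end, in the units of the state.
- read_state(): the state, without advancing time (a new reading comes with each control period).
- capture(name): name is "scene" or "top"; returns a dict with "img" (480x640x3 uint8, red, green, blue), "mtx" (3x3 intrinsics, pixels), "eye" and "rotation" of the camera in the world. Camera axes: x right, y down, z forward; pixel columns grow to the right and rows downward; lengths in m; the calibration is good to about 2 mm. A picture is of the moment at which its call begins. There is no depth.
- hand_in(): hands the job in; it is judged then, once.
Trained networks look in a picture, given as the dict that the camera call returned (one of the last four; its "shot" number tells which), for a name from the list of things; names that differ only in an ending like _2 or _b are one class to them, and where a whole thing is asked for, a point or a joint stands for the part that bears it (a point fixed in the world has none). Each returns a list of dicts, best first, with "confidence" (0 to 1); they miss things now and then, are a little off and sometimes report something else, mostly with a low value. They report only what shows in the picture. A call takes as long as a camera call. They do not tell look-alikes from the thing itself.
- search_frame(picture, label): "extent" ([left, top, right, bottom] as shares, 0 to 1, of the picture: columns of its width, rows of its height, round what is visible of it).
- pinpoint(picture, label): "xy" ([column, row] as shares, 0 to 1, of the picture: columns of its width, rows of its height: a listed point, or the origin of a listed thing).
The state is a dict: "time_s": time; "joint_positions": joint angles; "qvel": joint speeds; "tau": joint torques, N m; "position": TCP position; "tcp_rot": TCP orientation; "force": force on the tool from outside, world axes, zero at the start; "moment": the same for the moment, N m; "opening": opening from 0.0 (shut) to 1.0 (fully open); "grasp_force": force on a finger pad.
Only numpy, scipy, OpenCV 4.12 (cv2) and the standard library are available. Lean on these libraries where they do the work, as an engineer would, in place of code of your own. Each camera call takes 0.05 s, during which the arm holds its last target. There are 200 camera calls.

### The job

Take the purple-headed bench dog out of the wooden rack and press it down into the yellow spring socket until it snaps in with its collar fully home on the rim. Then, still holding it, pull straight up with gradually rising force to prove that it is caught: bring the pull to at least 12 N, keep it there for half a second, ease off and let go, leaving the dog upright and latched in the socket. Never push or pull on the socket with more than 22 N, and leave the grey-headed dog and the other loose things on the bench where they are.

Things in the scene. Friction and masses are not known exactly. Their poses are not given: they have to be found in the camera images.
- dog_grip (a point): Middle of the round purple head (28 mm diameter, 42 mm high) of the loose bench dog, on its axis; z up along the dog. The head starts 22 mm below this point, on a steel collar (34 mm diameter, 4 mm thick). Under it a 20 mm shank, 50 mm long, with a 12 mm neck 13 to 31 mm above the foot; the foot tapers to 13 mm over its last 10 mm. Tip of foot 76 mm below this point. About 0.15 kg.
- dog_collar (a point): Centre of the underside of the purple dog's collar (26 mm below dog_grip, 50 mm above the tip of the foot).
- socket_rim (a point): Centre of the bore's mouth in the flat top (64 x 64 mm) of the yellow socket, 70 mm above the bench; z up. Bore 21.6 mm wide, 3 mm lead-in, upright. Spring latches inside drag on the dog over the last 25 mm (1 to 10 N) and snap in just before home. Home: dog_collar on socket_rim. Once caught it has 2 to 9 mm of free upward play (unknown, differs each time) before the latches take the pull.
- socket (a joint): Vertical give of the yellow socket on its stiff sprung mount, m: 0 at rest, positive when pulled up, negative when pushed down; 16 N per mm both ways (12 N lifts it 0.75 mm, 22 N 1.4 mm). The reading is noisy (about 1 mm, that is 16 N): go by the felt force.
- anchor: Steel base plate of the socket, 110 x 100 x 10 mm, fixed on the bench; origin at the centre of its underside, under the bore axis.
- rack: Wooden dog rack, 60 x 170 x 46 mm, fixed on the bench, origin at the centre of its underside. Two loose holes, 50 mm either way of the centre along its own y axis, 40 mm deep; a dog stands in each, which is where varies. Lift a dog at least 45 mm to clear it.
- plain_grip (a point): Middle of the head of the grey-headed dog, of the same outer size, in the other hole of the rack; leave it.
- clamps: Two purple spring clamps lying crossed, about 170 x 170 x 35 mm together; origin under the crossing. Leave alone.
- jar: Small glass jar with a metal screw lid, 60 mm diameter, 85 mm high, origin at the centre of its underside. Leave alone.
- roller: White plastic roller standing on end, 44 mm diameter, 100 mm high, origin at the centre of its underside. Leave alone.
- bench_hook: Steel bench hook, 160 x 110 x 41 mm, origin at the centre of its underside. Leave alone.
- glue: Yellow bottle with red cap, 60 mm diameter, 140 mm high, origin at the centre of its underside. Leave alone.
Things that resemble listed ones, but are neither listed nor needed, are in the scene too. What is shaped like the part that bears dog_grip but turquoise is not meant. Leave any turquoise look-alike of the anchor alone.

How it is judged (in metres and radians):
On the way, in this order (a step that is already met when the one before it is completed fails the run):
1. the purple dog is pressed home in the socket: its collar within 1.5 mm of the rim, for 0.2 s (z of dog_collar in the frame of socket_rim below 0.0015 m and horizontal distance between dog_collar and socket_rim below 0.003 m), for 0.2 s.
2. the pull rises gradually: it spends 0.1 s between 3 and 11 N (value of joint socket between 0.0001875 and 0.0006875 m and z of dog_collar in the frame of socket_rim below 0.0115 m), for 0.1 s.
3. the dog holds a pull of at least 12 N for 0.3 s (value of joint socket above 0.00075 m and z of dog_collar in the frame of socket_rim below 0.0115 m), for 0.3 s.
At the end, for the whole second after the job is handed in: The purple dog stands upright (within 0.1 rad) in the yellow socket, latched, its collar within 10 mm above the rim (the latches' play) and centred within 3 mm; the socket is back at rest (within 0.6 mm); the gripper touches nothing (z of dog_collar in the frame of socket_rim below 0.01 m and horizontal distance between dog_collar and socket_rim below 0.003 m and angle between dog_grip's own z axis and vertical below 0.1 rad and value of joint socket between -0.0006 and 0.0005 m and contact force between the fingers and anything else below 0.1 N).
It fails at once if the socket is pulled or pushed with more than 22 N (value of joint socket above 0.001375 m or value of joint socket below -0.001375 m).
It fails at once if another loose thing on the bench is moved by more than 25 mm, or the grey-headed dog by more than 10 mm (distance of plain_grip from where it was at the start of the episode above 0.01 m or distance of any of clamps, jar, roller, bench_hook, glue from where it was at the start of the episode above 0.025 m).
It also fails if it takes over 72 s, if anything falls off the work surface, if the arm or the gripper's body presses on something with over 40 N, if the wrist force passes 120 N, or if a joint passes its speed limit or range.

## Working session

There is one attempt and no reset: what is moved stays moved. The work goes in short steps, Python scripts to look and compute and a tool call to move; the robot and the scene stay as the last step left them, time stands still between calls to the robot, and variables do not carry over. Pictures are saved under pics/ and viewed, at most 10 in all, crops included, and the job is handed in when it is done.

Besides the shell and the picture viewer there is one more tool, called as name(argument=value, ...), one argument or row to a line, values as JSON. move_arm: Moves the arm, as the interface text tells. Its arguments: {"type":"object","properties":{"increments":{"type":"array"}},"required":["increments"]}

```bash
mkdir -p pics; ls
python3 - <<'E'
from rig import *
import cv2
s=read_state(); print({k:s[k] for k in s if k not in('tau','qvel')})
for n in("scene","top"):
    p=capture(n); cv2.imwrite(f"pics/{n}0.png",p["img"][:,:,::-1]); print(n,p["mtx"],p["eye"],p["rotation"])
    for l in("dog_grip","plain_grip","socket_rim","rack","anchor"):
        print(l,[(round(r["confidence"],2),round(r["xy"][0]*640,1),round(r["xy"][1]*480,1)) for r in pinpoint(p,l)])
E
```

```text
pics
{'time_s': 0.0, 'joint_positions': array([ 6.17357477e+01,  3.02779221e+01,  8.21558627e+01,  1.45012997e-03,
        6.76907627e+01, -1.02278425e+01]), 'position': array([0.19313076, 0.59363989, 0.22158575]), 'tcp_rot': array([[-9.50856755e-01,  3.09629340e-01, -1.04998452e-03],
       [ 3.09630850e-01,  9.50854938e-01, -1.90350390e-03],
       [ 4.09002312e-04, -2.13506715e-03, -9.99997637e-01]]), 'force': array([ 0.32707256, -0.39453332,  0.21908967]), 'moment': array([ 0.02081532,  0.02952042, -0.0480065 ]), 'grasp_force': 0.0, 'opening': 0.9989312059810246}
scene [[433.73952967   0.         323.0148823 ]
 [  0.         433.73952967 237.55527986]
 [  0.           0.           1.        ]] [1.18377696 0.57980347 0.67537151] [[-0.69239716  0.40571321 -0.59664307]
 [ 0.72150807  0.39335003 -0.56982616]
 [ 0.00350357 -0.82502881 -0.5650798 ]]
dog_grip [(0.84, 450.9, 305.1), (0.57, 442.3, 268.8)]
plain_grip [(0.53, 402.9, 252.7)]
socket_rim [(0.84, 278.3, 207.5), (0.66, 315.4, 182.6)]
rack [(0.64, 417.5, 288.6)]
anchor [(0.84, 315.7, 204.4), (0.72, 283.2, 232.8)]
top [[483.36413545   0.         322.49800898]
 [  0.         483.36413545 242.36387193]
 [  0.           0.           1.        ]] [ 0.33140082 -0.01784105  1.47365978] [[ 0.02532811 -0.98533354  0.1687492 ]
 [-0.9996302  -0.02663464 -0.00548302]
 [ 0.00989717 -0.16854792 -0.98564377]]
dog_grip [(0.45, 227.2, 272.4), (0.4, 202.6, 250.0)]
plain_grip [(0.46, 261.2, 275.3)]
socket_rim [(0.59, 386.8, 256.2), (0.57, 396.6, 318.4)]
rack [(0.79, 244.5, 278.8)]
anchor [(0.92, 394.0, 321.1), (0.85, 380.8, 262.5), (0.16, 467.9, 246.7)]
```

View pics/scene0.png

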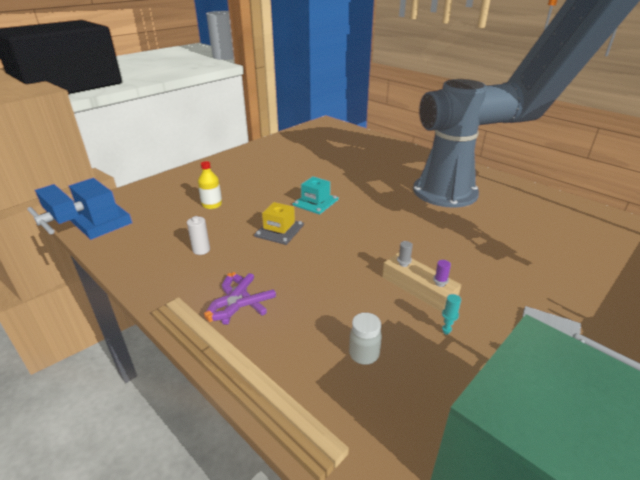

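View pics/top0.png

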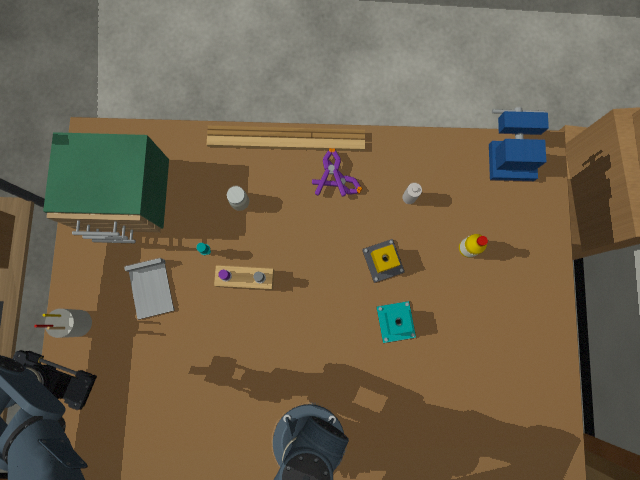

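Purple dog: scene (442,269), top (224,274). The turquoise look-alike is at scene (452,305), top (203,249), and the grey one at scene (404,253), top (258,277). The purple one in the rack fits. Yellow socket: scene (278,207), top (386,258); the turquoise socket at top (398,321) is not meant. Next I'll confirm with crops and triangulate.

```bash
cat > h.py <<'E'
import numpy as np, cv2
def ray(p,uv):
    d=p["rotation"]@np.linalg.inv(p["mtx"])@np.array([uv[0],uv[1],1.]); return np.array(p["eye"]),d/np.linalg.norm(d)
def tri(a,ua,b,ub):
    (e1,d1),(e2,d2)=ray(a,ua),ray(b,ub)
    A=np.stack([d1,-d2],1); t=np.linalg.lstsq(A,e2-e1,rcond=None)[0]
    q1,q2=e1+t[0]*d1,e2+t[1]*d2; return (q1+q2)/2,np.linalg.norm(q1-q2)
def onz(p,uv,z):
    e,d=ray(p,uv); return e+d*(z-e[2])/d[2]
def proj(p,X):
    c=p["mtx"]@(np.array(p["rotation"]).T@(np.array(X)-p["eye"])); return c[:2]/c[2]
def near(lst,uv,r=20):
    for q in lst:
        x=np.array(q["xy"])*[640,480]
        if np.hypot(*(x-uv))<r: return x
def blob(p,lo,hi,uv,r):
    h=cv2.cvtColor(p["img"],cv2.COLOR_RGB2HSV); m=cv2.inRange(h,lo,hi); k=np.zeros_like(m); cv2.circle(k,(int(uv[0]),int(uv[1])),r,255,-1); m&=k
    ys,xs=np.nonzero(m); return (xs.mean(),ys.mean()),len(xs),(xs.min(),ys.min(),xs.max(),ys.max())
E
python3 - <<'E'
from rig import *
from h import *
s=capture("scene");t=capture("top")
P=((130,80,40),(160,255,255))
a=blob(s,*P,(442,269),20);b=blob(t,*P,(224,274),14);print("purple",a,b,tri(s,a[0],t,b[0]))
ps,pt=pinpoint(s,"dog_grip"),pinpoint(t,"dog_grip");u,v=near(ps,(442,269)),near(pt,(224,274),12);print(u,v, u is not None and onz(s,u,.082), v is not None and onz(t,v,.082))
print("blob@z.082",onz(s,a[0],.082),onz(t,b[0],.088))
u,v=near(pinpoint(s,"plain_grip"),(404,253)),near(pinpoint(t,"plain_grip"),(258,277))
for p,x in((s,u),(t,v)):
    if x is not None: print("plain",onz(p,x,.082))
u,v=near(pinpoint(s,"socket_rim"),(278,207)),near(pinpoint(t,"socket_rim"),(386,258));print("rim",u,v,tri(s,u,t,v),onz(s,u,.07),onz(t,v,.07))
u,v=near(pinpoint(s,"anchor"),(283,233)),near(pinpoint(t,"anchor"),(381,262));print("anchor",onz(s,u,0),onz(t,v,0))
c=lambda p,x,y,w:cv2.resize(p["img"][y-w:y+w,x-w:x+w],(390,390),interpolation=cv2.INTER_CUBIC)
cv2.imwrite("pics/c.png",np.hstack([c(s,430,270,45),c(t,383,262,30)])[:,:,::-1])
E
```

```text
purple ((np.float64(442.55555555555554), np.float64(270.24279835390945)), 243, (np.int64(436), np.int64(260), np.int64(449), np.int64(281))) ((np.float64(224.01123595505618), np.float64(274.44943820224717)), 89, (np.int64(219), np.int64(270), np.int64(229), np.int64(279))) (array([0.46783334, 0.25626204, 0.08263752]), np.float64(0.0012503500542206285))
[443.008 270.816] [225.984 274.416] [0.46773078 0.25817645 0.082     ] [0.46844095 0.25016506 0.082     ]
blob@z.082 [0.46666471 0.25641284 0.082     ] [0.46760504 0.25465287 0.088     ]
plain [0.48033679 0.16560664 0.082     ]
plain [0.47218588 0.15555096 0.082     ]Traceback (most recent call last):
  File "<stdin>", line 11, in <module>
  File "h.py", line 5, in tri
    (e1,d1),(e2,d2)=ray(a,ua),ray(b,ub)
                    ~~~^^^^^^
  File "h.py", line 3, in ray
    d=p["rotation"]@np.linalg.inv(p["mtx"])@np.array([uv[0],uv[1],1.]); return np.array(p["eye"]),d/np.linalg.norm(d)
                                                      ~~^^^
TypeError: 'NoneType' object is not subscriptable
```

Run:
```python
from rig import *
from h import *
s=capture("scene");t=capture("top")
for p,uv in((s,(278,207)),(t,(386,258))):
    r=near(pinpoint(p,"socket_rim"),uv)
    if r is not None: print("rim",r,onz(p,r,.07))
for p,uv in((s,(283,233)),(t,(381,262))):
    r=near(pinpoint(p,"anchor"),uv)
    if r is not None: print("anchor",onz(p,r,0))
b=blob(t,(0,0,0),(180,255,70),(386,258),7);print(b,onz(t,b[0],.07))
b=blob(s,(0,0,0),(180,255,70),(278,207),8) if 0 else None
h=cv2.cvtColor(t["img"],cv2.COLOR_RGB2HSV);print(h[250:268,378:396,2])
c=lambda p,x,y,w:cv2.resize(p["img"][y-w:y+w,x-w:x+w],(390,390),interpolation=cv2.INTER_CUBIC)
cv2.imwrite("pics/c.png",np.hstack([c(s,430,270,45),c(s,278,215,30)])[:,:,::-1])
```

```text
rim [278.528 205.584] [ 0.51733567 -0.22734445  0.07      ]
anchor [ 0.53070316 -0.20569468  0.        ]
anchor [ 0.53748694 -0.2071872   0.        ]
((np.float64(384.75), np.float64(258.4375)), 16, (np.int64(383), np.int64(257), np.int64(387), np.int64(260))) [ 0.52883322 -0.20941036  0.07      ]
[[178 177 176 177 178 177 177 178 177 177 176 176 176 176 174 173 173  68]
 [178 178 178 178 178 176 176 178 176 176 175 175 176 174 174 173 176 124]
 [179 179 178 179 179 177 175 174 174 175 174 176 175 174 174 175 174 152]
 [178 178 178 179 178 172 153 156 155 170 173 175 174 174 174 174 174 173]
 [178 180 178 178 174 136 130 113 122 145 171 177 174 173 174 174 173 173]
 [177 180 177 176 131 110  95  97  93  89 148 180 177 175 173 173 173 172]
 [178 178 179 163 111  99  97  89  99 114 110 164 179 173 173 174 174 173]
 [177 178 179 164  90  60  20  24  66 100 104 156 185 172 173 173 173 172]
 [178 179 178 166  80  25  23  25  24  80 123 158 186 174 174 172 173 172]
 [177 176 178 178 119  38  28  20  25  52 118 166 181 174 172 173 172 171]
 [178 178 177 179 153  91  44  36  43  72 135 180 175 175 175 175 174 172]
 [176 176 178 176 176 158 119  97 112 139 171 175 174 175 173 173 173 171]
 [178 176 177 177 176 177 170 163 165 169 174 174 173 175 174 173 173 173]
 [177 178 177 178 179 176 176 176 175 176 174 173 175 174 175 175 173 173]
 [180 179 178 175 177 177 177 177 176 176 175 173 174 174 174 174 174 172]
 [181 180 178 179 179 177 176 177 176 177 175 173 173 173 171 173 169 168]
 [176 179 178 178 177 178 176 176 175 175 175 173 173 169 169 167 126 128]
 [163 179 179 179 179 178 177 176 176 176 173 171 168 128 128 102  70  68]]
```

View pics/c.png

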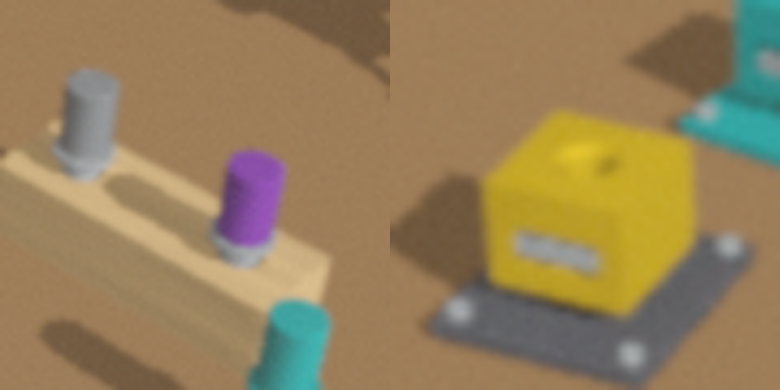

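The crops confirm the purple-headed dog in the rack hole (right end, next to the turquoise stray) and the yellow socket, with its bore at scene about (278.5,209). I'll work out the targets and turn the tool to yaw 0.

move_arm(
  increments=[
    [[0,0,0],[0,0,0.05],0.2],
    [[0,0,0],[0,0,0.05],0.2],
    [[0,0,0],[0,0,0.05],0.2],
    [[0,0,0],[0,0,0.05],0.2],
    [[0,0,0],[0,0,0.05],0.2],
    [[0,0,0],[0,0,0.05],0.2],
    [[0,0,0],[0,0,0.05],0.2],
    [[0,0,0],[0,0,0.05],0.2],
    [[0,0,0],[0,0,0.05],0.2],
    [[0,0,0],[0,0,0.05],0.2],
    [[0,0,0],[0,0,0.05],0.2],
    [[0,0,0],[0,0,0.05],0.2],
    [[0,0,0],[0,0,0],0.2],
  ],
)

```text
time_s: 2.38
position: [0.1935, 0.5943, 0.2226]
tcp_rot: [[0.002, 1.0, 0.0], [1.0, -0.002, 0.0], [0.0, 0.0, -1.0]]
force: [0.3, 0.2, 1.3]
opening: 0.799
grasp_force: 0.0
```

Run:
```python
import rig
from rig import *
from h import *
print({k:getattr(rig,k) for k in dir(rig) if not k.startswith('_') and not callable(getattr(rig,k))})
q=read_state();print(q["position"],q["tcp_rot"].round(4),q["joint_positions"].round(1),q["opening"])
s=capture("scene");t=capture("top")
b=blob(t,(0,0,0),(180,255,150),(385,257),7);print(b,onz(t,b[0],.07));
print(onz(s,(278.5,209.2),.07),tri(s,(278.5,209.2),t,b[0]))
P=((130,80,40),(160,255,255))
a=blob(s,*P,(442,269),20);b=blob(t,*P,(224,274),14);print(tri(s,a[0],t,b[0]))
T=((80,80,40),(100,255,255))
a=blob(s,*T,(452,305),14);b=blob(t,*T,(203,249),10);print("turq",tri(s,a[0],t,b[0]))
```

```text
{'grip_point_offset': 0.0187}
[0.19351343 0.59429871 0.222561  ] [[ 2.5e-03  1.0e+00  0.0e+00]
 [ 1.0e+00 -2.5e-03  1.0e-04]
 [ 1.0e-04  0.0e+00 -1.0e+00]] [61.7 30.2 82.1  0.  67.7 61.9] 0.7994437890895917
((np.float64(385.1), np.float64(257.38)), 50, (np.int64(382), np.int64(254), np.int64(388), np.int64(261))) [ 0.53199191 -0.21042716  0.07      ]
[ 0.53035343 -0.21266457  0.07      ] (array([ 0.53193466, -0.21038547,  0.07156755]), np.float64(0.0004719717117472473))
(array([0.46784542, 0.25628297, 0.08252312]), np.float64(0.0012468125727184915))
turq (array([0.54348526, 0.32460905, 0.07029271]), np.float64(0.002221508928817389))
```

move_arm(
  increments=[
    [[-0.4,0.325,0],[0,0,0],0.2],
    [[-0.8,0.65,0],[0,0,0],0.2],
    [[-0.8,0.65,0],[0,0,0],0.2],
    [[-0.8,0.65,0],[0,0,0],0.2],
    [[-0.8,0.65,0],[0,0,0],0.2],
    [[-0.8,0.65,0],[0,0,0],0.2],
    [[-0.8,0.65,0],[0,0,0],0.2],
    [[-0.8,0.65,0],[0,0,0],0.2],
    [[-0.8,0.65,0],[0,0,0],0.2],
    [[-0.8,0.65,0],[0,0,0],0.2],
    [[-0.8,0.65,0],[0,0,0],0.2],
    [[-0.8,0.65,0],[0,0,0],0.2],
    [[-0.8,0.65,0],[0,0,0],0.2],
    [[-0.8,0.65,0],[0,0,0],0.2],
    [[-0.5,0.34,0],[0,0,0],0.2],
    [[0,0,0],[0,0,0],0.2],
    [[0,0,0],[0,0,0],0.2],
  ],
)

```text
time_s: 3.9
position: [0.467, 0.2537, 0.2225]
tcp_rot: [[0.002, 1.0, -0.001], [1.0, -0.002, -0.0], [-0.0, -0.001, -1.0]]
force: [-0.2, -0.6, -0.4]
opening: 0.799
grasp_force: 0.0
```

Run:
```python
from rig import *
from h import *
q=read_state();print(q["position"],q["opening"],q["force"])
s=capture("scene")
P=((130,80,40),(160,255,255))
a=blob(s,*P,(442,269),20);print(a,onz(s,a[0],.082)); cv2.imwrite("pics/g.png",cv2.resize(s["img"][150:330,330:530],(600,540))[:,:,::-1])
```

```text
[0.46698793 0.25366404 0.22252422] 0.7992816101324544 [-0.23192808 -0.64250733 -0.3524571 ]
((np.float64(442.5413223140496), np.float64(270.3347107438017)), 242, (np.int64(436), np.int64(260), np.int64(449), np.int64(281))) [0.46696792 0.25655967 0.082     ]
```

View pics/g.png

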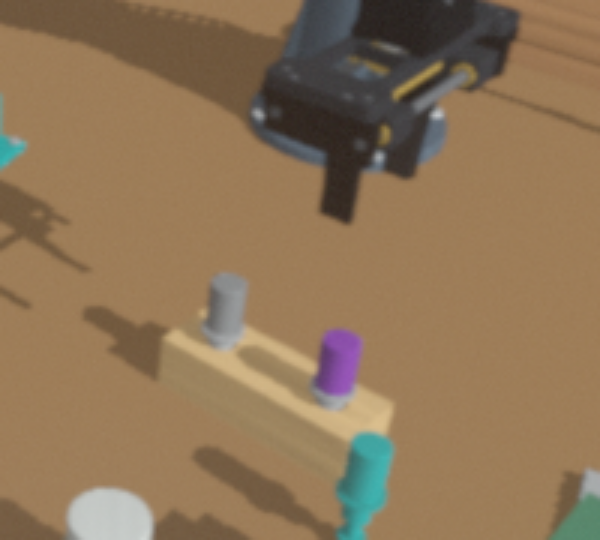

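The open fingers are above the purple head (crop (340,360)), which stands freely. Now down, then close.

move_arm(
  increments=[
    [[0.075,0,0.5],[0,0,0],0.2],
    [[0,0,0.6],[0,0,0],0.2],
    [[0,0,0.6],[0,0,0],0.2],
    [[0,0,0.6],[0,0,0],0.2],
    [[0,0,0.6],[0,0,0],0.2],
    [[0,0,0.6],[0,0,0],0.2],
    [[0,0,0.6],[0,0,0],0.2],
    [[0,0,0.5],[0,0,0],0.2],
    [[0,0,0.4],[0,0,0],0.2],
    [[0,0,0.25],[0,0,0],0.2],
    [[0,0,0],[0,0,0],0.2],
    [[0,0,0],[0,0,0],0.2],
  ],
)

```text
time_s: 4.95
position: [0.4661, 0.2579, 0.0651]
tcp_rot: [[-0.001, 1.0, -0.001], [1.0, 0.001, -0.0], [-0.0, -0.001, -1.0]]
force: [-0.7, -0.4, -0.3]
opening: 0.802
grasp_force: 0.0
```

move_arm(
  increments=[
    [[0,0,0],[0,0,0],0.4],
    [[0,0,0],[0,0,0],0.5],
    [[0,0,0],[0,0,0],0.6],
    [[0,0,0],[0,0,0],0.65],
    [[0,0,0],[0,0,0],0.7],
    [[0,0,0],[0,0,0],0.8],
    [[0,0,0],[0,0,0],1],
    [[0,0,0],[0,0,0],1],
    [[0,0,0],[0,0,0],1],
    [[0,0,0],[0,0,0],1],
    [[0,0,0],[0,0,0],1],
    [[0,0,0],[0,0,0],1],
  ],
)

```text
time_s: 5.95
position: [0.4669, 0.2573, 0.0651]
tcp_rot: [[0.001, 1.0, 0.0], [1.0, -0.001, 0.0], [0.0, 0.0, -1.0]]
force: [0.4, -0.2, 1.3]
opening: 0.313
grasp_force: 29.9
```

move_arm(
  increments=[
    [[0,0,-0.15],[0,0,0],1],
    [[0,0,-0.3],[0,0,0],1],
    [[0,0,-0.4],[0,0,0],1],
    [[0,0,-0.4],[0,0,0],1],
    [[0,0,-0.4],[0,0,0],1],
    [[0,0,-0.5],[0,0,0],1],
    [[0,0,-0.6],[0,0,0],1],
    [[0,0,-0.6],[0,0,0],1],
    [[0,0,-0.6],[0,0,0],1],
    [[0,0,-0.6],[0,0,0],1],
    [[0,0,-0.4],[0,0,0],1],
    [[0,0,-0.3],[0,0,0],1],
    [[0,0,0],[0,0,0],1],
  ],
)

```text
time_s: 7.03
position: [0.4674, 0.2577, 0.2248]
tcp_rot: [[0.001, 1.0, 0.003], [1.0, -0.001, 0.001], [0.001, 0.003, -1.0]]
force: [0.8, 0.6, -1.4]
opening: 0.314
grasp_force: 29.9
```

move_arm(
  increments=[
    [[-0.4,0.05,0],[0,0,0],1],
    [[-0.7,0.1,0],[0,0,0],1],
    [[-0.9,0.13,0],[0,0,0],1],
    [[-0.9,0.13,0],[0,0,0],1],
    [[-0.9,0.13,0],[0,0,0],1],
    [[-0.9,0.13,0],[0,0,0],1],
    [[-0.9,0.13,0],[0,0,0],1],
    [[-0.9,0.13,0],[0,0,0],1],
    [[-0.9,0.13,0],[0,0,0],1],
    [[-0.9,0.13,0],[0,0,0],1],
    [[-0.9,0.13,0],[0,0,0],1],
    [[-0.9,0.13,0],[0,0,0],1],
    [[-0.9,0.13,0],[0,0,0],1],
    [[-0.9,0.13,0],[0,0,0],1],
    [[-0.9,0.13,0],[0,0,0],1],
    [[-0.9,0.13,0],[0,0,0],1],
    [[-0.9,0.13,0],[0,0,0],1],
    [[-0.6,0.08,0],[0,0,0],1],
    [[-0.38,0,0],[0,0,0],1],
    [[0,0,0],[0,0,0],1],
  ],
)

```text
time_s: 8.7
position: [0.5309, -0.2126, 0.2213]
tcp_rot: [[0.004, 1.0, -0.002], [1.0, -0.004, 0.0], [0.0, -0.002, -1.0]]
force: [0.0, 0.7, -1.6]
opening: 0.314
grasp_force: 29.9
```

Run:
```python
from rig import *
from h import *
q=read_state();print(q["position"],q["opening"],q["force"],q["joint_positions"].round(1))
s=capture("scene");t=capture("top")
for l in("dog_grip","dog_collar","socket_rim"):
  for p in (s,t): print(l,[(round(r["confidence"],2),np.round(np.array(r["xy"])*[640,480],1)) for r in pinpoint(p,l)])
u=proj(s,q["position"]+[0,0,-.02])
print(u); x,y=int(u[0]),int(u[1]);cv2.imwrite("pics/i.png",cv2.resize(s["img"][y-60:y+90,x-90:x+90],(720,600),interpolation=cv2.INTER_CUBIC)[:,:,::-1])
```

```text
[ 0.53086916 -0.21263601  0.22131172] 0.31405180228286134 [ 0.04235571  0.73580173 -1.62574284] [-33.   26.2  89.9  -0.1  64.  -32.8]
dog_grip [(0.65, array([451.6, 302.5])), (0.62, array([273.6, 153.5])), (0.31, array([275.7, 160.7]))]
dog_grip [(0.69, array([202.2, 248.9]))]
dog_collar [(0.82, array([274.1, 158.8])), (0.66, array([450.4, 314.6]))]
dog_collar [(0.45, array([206. , 245.9]))]
socket_rim [(0.83, array([282.4, 210.7])), (0.74, array([314.1, 183.4]))]
socket_rim [(0.72, array([394.6, 320.7]))]
[275.55686813 165.00909361]
```

View pics/i.png

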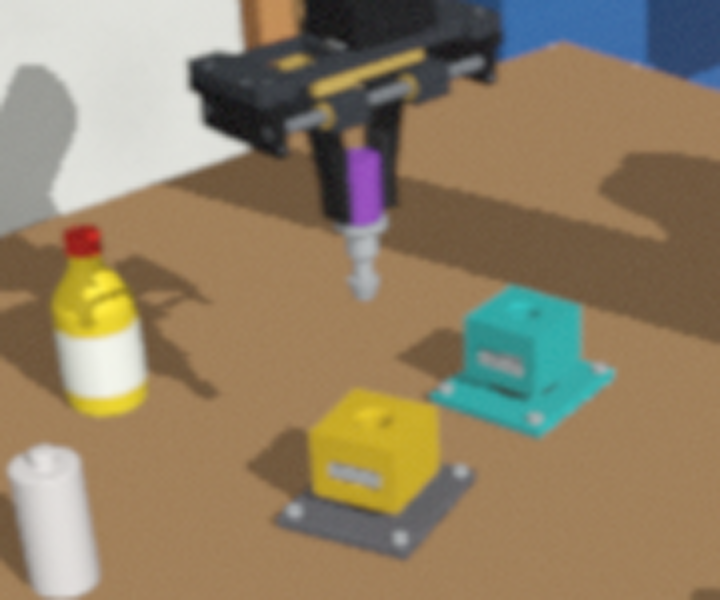

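The dog is held upright above and behind the socket; the bore is at crop (374,417), which is scene (278.5,209.2). I'll lower it to just above the rim and compare.

move_arm(
  increments=[
    [[0.05,0.03,0.3],[0,0,0],1],
    [[0,0,0.5],[0,0,0],1],
    [[0,0,0.5],[0,0,0],1],
    [[0,0,0.5],[0,0,0],1],
    [[0,0,0.4],[0,0,0],1],
    [[0,0,0.2],[0,0,0],1],
    [[0,0,0.1],[0,0,0],1],
    [[0,0,0.1],[0,0,0],1],
    [[0,0,0],[0,0,0],1],
    [[0,0,0],[0,0,0],1],
  ],
)

```text
time_s: 9.93
position: [0.5331, -0.2088, 0.145]
tcp_rot: [[0.001, 1.0, 0.001], [1.0, -0.001, -0.001], [-0.001, 0.001, -1.0]]
force: [-0.6, 0.5, -2.1]
opening: 0.313
grasp_force: 29.9
```

Run:
```python
from rig import *
from h import *
q=read_state();P=q["position"];print(P,q["opening"],q["force"],q["tcp_rot"].round(4))
s=capture("scene")
for l,dz in(("dog_grip",.0172),("dog_collar",-.0088)):
  for r in pinpoint(s,l):
    x=np.array(r["xy"])*[640,480]
    if abs(x[0]-278)<25: print(l,r["confidence"],x,onz(s,x,P[2]+dz))
print("rim",onz(s,(278.5,209.2),.07))
print("expected foot tip px",proj(s,[P[0],P[1]-.001,P[2]-.0588]),"rim exp",proj(s,[.532,-.2105,.07]))
cv2.imwrite("pics/j.png",cv2.resize(s["img"][155:235,230:330],(750,600),interpolation=cv2.INTER_CUBIC)[:,:,::-1])
```

```text
[ 0.53309166 -0.20878147  0.14499151] 0.3126240267321212 [-0.55609851  0.49028714 -2.07798086] [[ 5.e-04  1.e+00  9.e-04]
 [ 1.e+00 -5.e-04 -6.e-04]
 [-6.e-04  9.e-04 -1.e+00]]
dog_grip 0.79 [273.792 181.92 ] [ 0.54727914 -0.20412668  0.16219151]
dog_collar 0.57 [274.688 187.2  ] [ 0.53334826 -0.21903714  0.13619151]
rim [ 0.53035343 -0.21266457  0.07      ]
expected foot tip px [278.11691189 204.78299716] rim exp [278.57132902 209.70471877]
```

View pics/j.png

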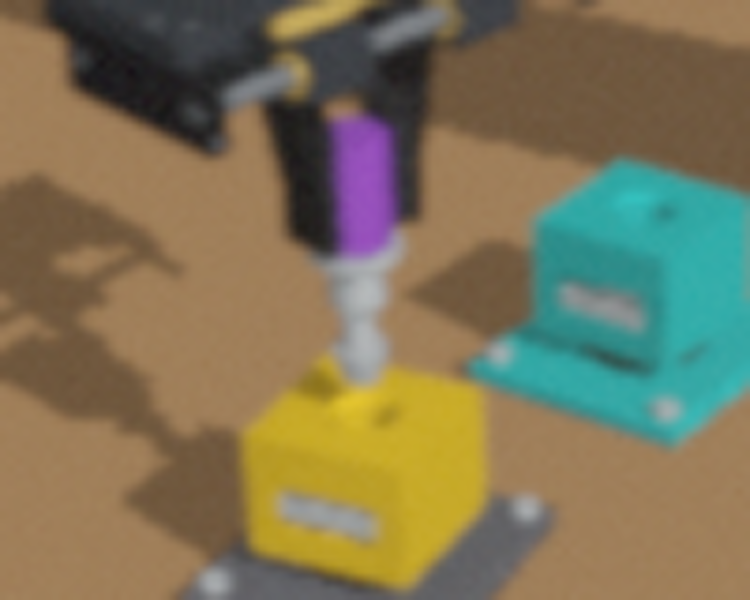

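Foot tip at about (278.3,205) against a bore at about (279,209.3): it agrees with the on-axis prediction to about 1 mm. I'll nudge it and enter slowly.

move_arm(
  increments=[
    [[-0.03,-0.03,0.1],[0,0,0],1],
    [[0,0,0.1],[0,0,0],1],
    [[0,0,0.1],[0,0,0],1],
    [[0,0,0.1],[0,0,0],1],
    [[0,0,0.03],[0,0,0],1],
    [[0,0,0.03],[0,0,0],1],
    [[0,0,0.03],[0,0,0],1],
    [[0,0,0.03],[0,0,0],1],
    [[0,0,0.03],[0,0,0],1],
    [[0,0,0.03],[0,0,0],1],
  ],
)

```text
time_s: 10.92
position: [0.5319, -0.2095, 0.1272]
tcp_rot: [[0.001, 1.0, 0.0], [1.0, -0.001, -0.0], [-0.0, 0.0, -1.0]]
force: [-0.7, -0.1, -1.9]
opening: 0.316
grasp_force: 29.9
```

move_arm(
  increments=[
    [[0,0,0.03],[0,0,0],1],
    [[0,0,0.03],[0,0,0],1],
    [[0,0,0.03],[0,0,0],1],
    [[0,0,0.03],[0,0,0],1],
    [[0,0,0],[0,0,0],1],
  ],
)

```text
time_s: 11.33
position: [0.5317, -0.2094, 0.1233]
tcp_rot: [[0.001, 1.0, -0.0], [1.0, -0.001, 0.0], [0.0, -0.0, -1.0]]
force: [-0.2, -0.3, -1.8]
opening: 0.31
grasp_force: 29.9
```

move_arm(
  increments=[
    [[0,0,0.03],[0,0,0],1],
    [[0,0,0.03],[0,0,0],1],
    [[0,0,0.03],[0,0,0],1],
    [[0,0,0.03],[0,0,0],1],
    [[0,0,0.03],[0,0,0],1],
    [[0,0,0.03],[0,0,0],1],
    [[0,0,0],[0,0,0],1],
  ],
)

```text
time_s: 11.92
position: [0.5318, -0.2099, 0.1181]
tcp_rot: [[0.0, 1.0, 0.0], [1.0, -0.0, -0.001], [-0.001, 0.0, -1.0]]
force: [-0.6, -0.9, -1.2]
opening: 0.319
grasp_force: 29.9
```

move_arm(
  increments=[
    [[0,0,0.03],[0,0,0],1],
    [[0,0,0.03],[0,0,0],1],
    [[0,0,0.03],[0,0,0],1],
    [[0,0,0.03],[0,0,0],1],
    [[0,0,0.03],[0,0,0],1],
    [[0,0,0.03],[0,0,0],1],
    [[0,0,0],[0,0,0],1],
  ],
)

```text
time_s: 12.5
position: [0.5319, -0.2097, 0.1126]
tcp_rot: [[0.001, 1.0, 0.0], [1.0, -0.001, -0.0], [-0.0, 0.0, -1.0]]
force: [-1.3, -2.9, 0.1]
opening: 0.313
grasp_force: 29.9
```

Side force −2.9 N in y, so I ease toward −y.

move_arm(
  increments=[
    [[-0.03,-0.01,0],[0,0,0],1],
    [[0,0,0],[0,0,0],1],
    [[0,0,0],[0,0,0],1],
  ],
)

```text
time_s: 12.75
position: [0.5317, -0.2101, 0.1126]
tcp_rot: [[0.001, 1.0, 0.0], [1.0, -0.001, 0.001], [0.001, 0.0, -1.0]]
force: [0.4, -1.9, -0.7]
opening: 0.313
grasp_force: 29.9
```

move_arm(
  increments=[
    [[0,0,0.03],[0,0,0],1],
    [[0,0,0.03],[0,0,0],1],
    [[0,0,0.03],[0,0,0],1],
    [[0,0,0.03],[0,0,0],1],
    [[0,0,0],[0,0,0],1],
  ],
)

```text
time_s: 13.17
position: [0.5314, -0.2102, 0.1089]
tcp_rot: [[0.001, 1.0, -0.0], [1.0, -0.001, 0.0], [0.0, -0.0, -1.0]]
force: [-0.7, -0.8, -2.0]
opening: 0.314
grasp_force: 29.9
```

move_arm(
  increments=[
    [[0,0,0.03],[0,0,0],1],
    [[0,0,0.03],[0,0,0],1],
    [[0,0,0.03],[0,0,0],1],
    [[0,0,0.03],[0,0,0],1],
    [[0,0,0.03],[0,0,0],1],
    [[0,0,0],[0,0,0],1],
  ],
)

```text
time_s: 13.67
position: [0.5314, -0.2103, 0.1044]
tcp_rot: [[0.001, 1.0, -0.0], [1.0, -0.001, 0.0], [0.0, -0.0, -1.0]]
force: [-0.6, -0.6, -1.7]
opening: 0.316
grasp_force: 29.9
```

move_arm(
  increments=[
    [[0,0,0.03],[0,0,0],1],
    [[0,0,0.03],[0,0,0],1],
    [[0,0,0.03],[0,0,0],1],
    [[0,0,0.03],[0,0,0],1],
    [[0,0,0.03],[0,0,0],1],
    [[0,0,0],[0,0,0],1],
  ],
)

```text
time_s: 14.17
position: [0.5313, -0.2103, 0.1]
tcp_rot: [[0.001, 1.0, -0.0], [1.0, -0.001, 0.0], [0.0, -0.0, -1.0]]
force: [-0.8, -0.1, -1.4]
opening: 0.315
grasp_force: 29.9
```

move_arm(
  increments=[
    [[0,0,0.03],[0,0,0],1],
    [[0,0,0.03],[0,0,0],1],
    [[0,0,0.03],[0,0,0],1],
    [[0,0,0.03],[0,0,0],1],
    [[0,0,0.03],[0,0,0],1],
    [[0,0,0],[0,0,0],1],
  ],
)

```text
time_s: 14.67
position: [0.5317, -0.2104, 0.0956]
tcp_rot: [[0.001, 1.0, 0.0], [1.0, -0.001, -0.0], [-0.0, 0.0, -1.0]]
force: [0.2, -0.5, 1.0]
opening: 0.316
grasp_force: 29.9
```

move_arm(
  increments=[
    [[0,0,0.03],[0,0,0],1],
    [[0,0,0.03],[0,0,0],1],
    [[0,0,0.03],[0,0,0],1],
    [[0,0,0.03],[0,0,0],1],
    [[0,0,0.03],[0,0,0],1],
    [[0,0,0],[0,0,0],1],
  ],
)

```text
time_s: 15.17
position: [0.5315, -0.2104, 0.0908]
tcp_rot: [[0.001, 1.0, -0.0], [1.0, -0.001, -0.0], [-0.0, -0.0, -1.0]]
force: [0.1, -0.1, -0.3]
opening: 0.317
grasp_force: 29.9
```

move_arm(
  increments=[
    [[0,0,0.03],[0,0,0],1],
    [[0,0,0.03],[0,0,0],1],
    [[0,0,0.03],[0,0,0],1],
    [[0,0,0.03],[0,0,0],1],
    [[0,0,0],[0,0,0],1],
  ],
)

```text
time_s: 15.58
position: [0.5315, -0.2104, 0.0874]
tcp_rot: [[0.001, 1.0, 0.0], [1.0, -0.001, -0.0], [-0.0, 0.0, -1.0]]
force: [-0.7, 0.1, -0.3]
opening: 0.314
grasp_force: 29.9
```

move_arm(
  increments=[
    [[0,0,0.02],[0,0,0],1],
    [[0,0,0.02],[0,0,0],1],
    [[0,0,0.02],[0,0,0],1],
    [[0,0,0.02],[0,0,0],1],
    [[0,0,0.02],[0,0,0],1],
  ],
)

```text
time_s: 16.0
position: [0.5315, -0.2104, 0.0843]
tcp_rot: [[0.001, 1.0, -0.0], [1.0, -0.001, -0.0], [-0.0, -0.0, -1.0]]
force: [0.2, -0.9, -1.0]
opening: 0.32
grasp_force: 29.9
```

move_arm(
  increments=[
    [[0,0,0.02],[0,0,0],1],
    [[0,0,0.02],[0,0,0],1],
    [[0,0,0.02],[0,0,0],1],
    [[0,0,0.02],[0,0,0],1],
  ],
)

```text
time_s: 16.33
position: [0.5316, -0.2104, 0.082]
tcp_rot: [[0.001, 1.0, 0.0], [1.0, -0.001, -0.0], [-0.0, 0.0, -1.0]]
force: [0.8, -0.9, -0.7]
opening: 0.314
grasp_force: 29.9
```

move_arm(
  increments=[
    [[0,0,0.02],[0,0,0],1],
    [[0,0,0.02],[0,0,0],1],
    [[0,0,0],[0,0,0],1],
  ],
)

```text
time_s: 16.58
position: [0.5316, -0.2104, 0.0809]
tcp_rot: [[0.001, 1.0, 0.0], [1.0, -0.001, -0.0], [-0.0, 0.0, -1.0]]
force: [0.4, -1.5, -1.2]
opening: 0.311
grasp_force: 29.9
```

move_arm(
  increments=[
    [[0,0,0.02],[0,0,0],1],
    [[0,0,0],[0,0,0],1],
  ],
)

```text
time_s: 16.75
position: [0.5316, -0.2104, 0.0803]
tcp_rot: [[0.001, 1.0, 0.0], [1.0, -0.001, -0.0], [-0.0, 0.0, -1.0]]
force: [0.7, -0.4, -1.1]
opening: 0.309
grasp_force: 29.9
```

move_arm(
  increments=[
    [[0,0,0.015],[0,0,0],1],
    [[0,0,0],[0,0,0],1],
  ],
)

```text
time_s: 16.92
position: [0.5316, -0.2104, 0.0799]
tcp_rot: [[0.001, 1.0, 0.0], [1.0, -0.001, -0.0], [-0.0, 0.0, -1.0]]
force: [0.4, -1.2, -1.0]
opening: 0.314
grasp_force: 29.9
```

move_arm(
  increments=[
    [[0,0,0.015],[0,0,0],1],
    [[0,0,0],[0,0,0],1],
  ],
)

```text
time_s: 17.08
position: [0.5315, -0.2104, 0.0794]
tcp_rot: [[0.001, 1.0, 0.0], [1.0, -0.001, -0.0], [-0.0, 0.0, -1.0]]
force: [1.5, -1.0, -0.3]
opening: 0.313
grasp_force: 29.9
```

move_arm(
  increments=[
    [[0,0,0.015],[0,0,0],1],
    [[0,0,0],[0,0,0],1],
  ],
)

```text
time_s: 17.25
position: [0.5316, -0.2104, 0.0792]
tcp_rot: [[0.001, 1.0, 0.0], [1.0, -0.001, -0.0], [-0.0, 0.0, -1.0]]
force: [0.8, -1.1, 0.7]
opening: 0.317
grasp_force: 29.9
```

move_arm(
  increments=[
    [[0,0,0.015],[0,0,0],1],
    [[0,0,0],[0,0,0],1],
  ],
)

```text
time_s: 17.42
position: [0.5316, -0.2104, 0.079]
tcp_rot: [[0.001, 1.0, 0.0], [1.0, -0.001, -0.0], [-0.0, 0.0, -1.0]]
force: [0.7, -0.4, 3.9]
opening: 0.313
grasp_force: 29.9
```

move_arm(
  increments=[
    [[0,0,0.01],[0,0,0],1],
    [[0,0,0],[0,0,0],1],
  ],
)

```text
time_s: 17.58
position: [0.5316, -0.2105, 0.0788]
tcp_rot: [[0.001, 1.0, 0.0], [1.0, -0.001, -0.0], [-0.0, 0.0, -1.0]]
force: [0.1, 0.4, 5.1]
opening: 0.317
grasp_force: 29.9
```

move_arm(
  increments=[
    [[0,0,0.01],[0,0,0],1],
    [[0,0,0],[0,0,0],1],
  ],
)

```text
time_s: 17.75
position: [0.5316, -0.2105, 0.0787]
tcp_rot: [[0.001, 1.0, 0.0], [1.0, -0.001, -0.0], [-0.0, 0.0, -1.0]]
force: [-0.4, -0.7, 6.7]
opening: 0.315
grasp_force: 29.9
```

move_arm(
  increments=[
    [[0,0,0.012],[0,0,0],1],
    [[0,0,0],[0,0,0],1],
  ],
)

```text
time_s: 17.92
position: [0.5316, -0.2105, 0.0786]
tcp_rot: [[0.001, 1.0, 0.0], [1.0, -0.001, -0.0], [-0.0, 0.0, -1.0]]
force: [-0.8, -0.4, 8.4]
opening: 0.314
grasp_force: 29.9
```

move_arm(
  increments=[
    [[0,0,0.012],[0,0,0],1],
    [[0,0,0],[0,0,0],1],
    [[0,0,0],[0,0,0],1],
  ],
)

```text
time_s: 18.17
position: [0.5316, -0.2105, 0.0785]
tcp_rot: [[0.0, 1.0, 0.001], [1.0, -0.0, -0.001], [-0.001, 0.001, -1.0]]
force: [-1.9, 0.0, 10.7]
opening: 0.315
grasp_force: 29.9
```

move_arm(
  increments=[
    [[0,0,0.012],[0,0,0],1],
    [[0,0,0],[0,0,0],1],
    [[0,0,0],[0,0,0],1],
    [[0,0,0],[0,0,0],1],
  ],
)

```text
time_s: 18.5
position: [0.5316, -0.2105, 0.0784]
tcp_rot: [[0.0, 1.0, 0.001], [1.0, -0.0, -0.001], [-0.001, 0.001, -1.0]]
force: [-1.1, 0.9, 10.2]
opening: 0.315
grasp_force: 29.9
```

Run:
```python
from rig import *
from h import *
s=capture("scene");print(read_state()["force"])
cv2.imwrite("pics/k.png",cv2.resize(s["img"][165:245,230:330],(750,600),interpolation=cv2.INTER_CUBIC)[:,:,::-1])
```

```text
[-1.65398728 -0.06478496 11.44020104]
```

View pics/k.png

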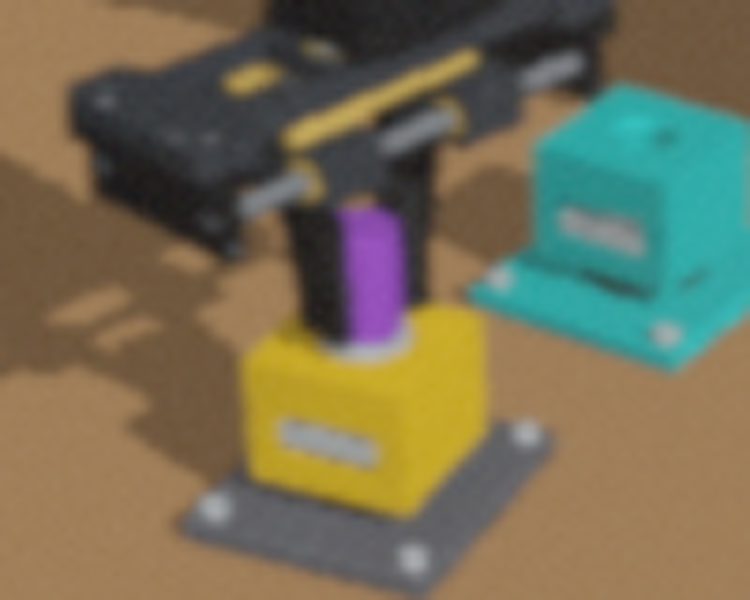

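The collar sits flush on the rim at crop (365,345). Now the pull: release the press, then take up the play gently.

move_arm(
  increments=[
    [[0,0,-0.015],[0,0,0],1],
    [[0,0,-0.015],[0,0,0],1],
    [[0,0,-0.015],[0,0,0],1],
    [[0,0,-0.015],[0,0,0],1],
    [[0,0,-0.015],[0,0,0],1],
    [[0,0,-0.015],[0,0,0],1],
    [[0,0,0],[0,0,0],1],
  ],
)

```text
time_s: 19.13
position: [0.5316, -0.2104, 0.0792]
tcp_rot: [[0.001, 1.0, 0.0], [1.0, -0.001, -0.0], [-0.0, 0.0, -1.0]]
force: [0.7, -1.7, -0.6]
opening: 0.31
grasp_force: 29.9
```

move_arm(
  increments=[
    [[0,0,-0.01],[0,0,0],1],
    [[0,0,-0.01],[0,0,0],1],
    [[0,0,-0.01],[0,0,0],1],
    [[0,0,-0.01],[0,0,0],1],
    [[0,0,0],[0,0,0],1],
  ],
)

```text
time_s: 19.55
position: [0.5314, -0.2104, 0.0806]
tcp_rot: [[0.001, 1.0, -0.0], [1.0, -0.001, 0.0], [0.0, -0.0, -1.0]]
force: [0.8, -1.0, -2.8]
opening: 0.315
grasp_force: 29.9
```

move_arm(
  increments=[
    [[0,0,-0.01],[0,0,0],1],
    [[0,0,-0.01],[0,0,0],1],
    [[0,0,-0.01],[0,0,0],1],
    [[0,0,-0.01],[0,0,0],1],
    [[0,0,0],[0,0,0],1],
  ],
)

```text
time_s: 19.97
position: [0.5314, -0.2104, 0.0821]
tcp_rot: [[0.001, 1.0, -0.0], [1.0, -0.001, -0.0], [-0.0, -0.0, -1.0]]
force: [0.4, -1.6, -1.7]
opening: 0.313
grasp_force: 29.9
```

move_arm(
  increments=[
    [[0,0,-0.01],[0,0,0],1],
    [[0,0,-0.01],[0,0,0],1],
    [[0,0,-0.01],[0,0,0],1],
    [[0,0,-0.01],[0,0,0],1],
    [[0,0,0],[0,0,0],1],
  ],
)

```text
time_s: 20.38
position: [0.5315, -0.2104, 0.0832]
tcp_rot: [[0.001, 1.0, -0.0], [1.0, -0.001, -0.0], [-0.0, -0.0, -1.0]]
force: [0.3, -1.4, -1.9]
opening: 0.318
grasp_force: 29.9
```

move_arm(
  increments=[
    [[0,0,-0.01],[0,0,0],1],
    [[0,0,-0.01],[0,0,0],1],
    [[0,0,-0.01],[0,0,0],1],
    [[0,0,-0.01],[0,0,0],1],
    [[0,0,0],[0,0,0],1],
  ],
)

```text
time_s: 20.8
position: [0.5315, -0.2103, 0.0844]
tcp_rot: [[0.001, 1.0, -0.0], [1.0, -0.001, 0.0], [0.0, -0.0, -1.0]]
force: [0.5, -1.9, -1.1]
opening: 0.316
grasp_force: 29.9
```

move_arm(
  increments=[
    [[0,0,-0.01],[0,0,0],1],
    [[0,0,-0.01],[0,0,0],1],
    [[0,0,-0.01],[0,0,0],1],
    [[0,0,-0.01],[0,0,0],1],
    [[0,0,0],[0,0,0],1],
  ],
)

```text
time_s: 21.22
position: [0.5314, -0.2103, 0.0851]
tcp_rot: [[0.001, 1.0, -0.0], [1.0, -0.001, 0.0], [0.0, -0.0, -1.0]]
force: [1.4, -2.7, -6.8]
opening: 0.311
grasp_force: 29.9
```

Caught: the pull is about 5 N. Raising it gradually.

move_arm(
  increments=[
    [[0,0,0],[0,0,0],1],
    [[0,0,0],[0,0,0],1],
    [[0,0,-0.01],[0,0,0],1],
    [[0,0,0],[0,0,0],1],
    [[0,0,-0.01],[0,0,0],1],
    [[0,0,0],[0,0,0],1],
  ],
)

```text
time_s: 21.72
position: [0.5314, -0.2103, 0.0856]
tcp_rot: [[0.001, 1.0, -0.0], [1.0, -0.001, 0.0], [0.0, -0.0, -1.0]]
force: [2.7, -3.1, -12.6]
opening: 0.315
grasp_force: 29.8
```

move_arm(
  increments=[
    [[0,0,-0.01],[0,0,0],1],
    [[0,0,0],[0,0,0],1],
    [[0,0,-0.01],[0,0,0],1],
    [[0,0,0],[0,0,0],1],
  ],
)

```text
time_s: 22.05
position: [0.5314, -0.2103, 0.0861]
tcp_rot: [[0.001, 1.0, -0.0], [1.0, -0.001, 0.0], [0.0, -0.0, -1.0]]
force: [4.7, -2.9, -18.0]
opening: 0.317
grasp_force: 29.8
```

The reading of −18 N less about 1.7 N of weight is roughly 16 N, so I hold.

move_arm(
  increments=[
    [[0,0,0],[0,0,0],1],
    [[0,0,0],[0,0,0],1],
    [[0,0,0],[0,0,0],1],
    [[0,0,0],[0,0,0],1],
  ],
)

```text
time_s: 22.38
position: [0.5313, -0.2102, 0.0863]
tcp_rot: [[0.001, 1.0, -0.001], [1.0, -0.001, 0.0], [0.0, -0.001, -1.0]]
force: [4.3, -3.9, -22.2]
opening: 0.316
grasp_force: 29.8
```

move_arm(
  increments=[
    [[0,0,0],[0,0,0],1],
    [[0,0,0],[0,0,0],1],
    [[0,0,0],[0,0,0],1],
    [[0,0,0],[0,0,0],1],
  ],
)

```text
time_s: 22.72
position: [0.5313, -0.2103, 0.0864]
tcp_rot: [[0.001, 1.0, -0.0], [1.0, -0.001, 0.0], [0.0, -0.0, -1.0]]
force: [4.5, -2.0, -22.2]
opening: 0.31
grasp_force: 29.8
```

move_arm(
  increments=[
    [[0,0,0.01],[0,0,0],1],
    [[0,0,0.01],[0,0,0],1],
    [[0,0,0],[0,0,0],1],
    [[0,0,0],[0,0,0],1],
  ],
)

```text
time_s: 23.05
position: [0.5313, -0.2103, 0.0862]
tcp_rot: [[0.001, 1.0, -0.0], [1.0, -0.001, 0.0], [0.0, -0.0, -1.0]]
force: [3.3, -2.8, -20.3]
opening: 0.315
grasp_force: 29.8
```

move_arm(
  increments=[
    [[0,0,0],[0,0,0],1],
    [[0,0,0],[0,0,0],1],
    [[0,0,0],[0,0,0],1],
    [[0,0,0.01],[0,0,0],1],
    [[0,0,0.01],[0,0,0],1],
    [[0,0,0.01],[0,0,0],1],
    [[0,0,0.01],[0,0,0],1],
    [[0,0,0],[0,0,0],1],
    [[0,0,0],[0,0,0],1],
  ],
)

```text
time_s: 23.8
position: [0.5314, -0.2104, 0.0856]
tcp_rot: [[0.0, 1.0, -0.0], [1.0, -0.0, -0.0], [-0.0, -0.0, -1.0]]
force: [0.4, -1.9, -11.9]
opening: 0.314
grasp_force: 29.8
```

move_arm(
  increments=[
    [[0,0,0.015],[0,0,0],1],
    [[0,0,0.015],[0,0,0],1],
    [[0,0,0.015],[0,0,0],1],
    [[0,0,0.015],[0,0,0],1],
    [[0,0,0.015],[0,0,0],1],
    [[0,0,0.015],[0,0,0],1],
    [[0,0,0],[0,0,0],1],
    [[0,0,0],[0,0,0],1],
  ],
)

```text
time_s: 24.47
position: [0.5317, -0.2104, 0.0825]
tcp_rot: [[0.001, 1.0, 0.001], [1.0, -0.001, -0.0], [-0.0, 0.001, -1.0]]
force: [0.5, 0.5, -1.3]
opening: 0.312
grasp_force: 29.9
```

move_arm(
  increments=[
    [[0,0,0.015],[0,0,0],1],
    [[0,0,0.015],[0,0,0],1],
    [[0,0,0.015],[0,0,0],1],
    [[0,0,0.015],[0,0,0],1],
    [[0,0,0],[0,0,0],1],
    [[0,0,0],[0,0,0],1],
  ],
)

```text
time_s: 24.97
position: [0.5316, -0.2105, 0.0804]
tcp_rot: [[0.001, 1.0, 0.0], [1.0, -0.001, -0.0], [-0.0, 0.0, -1.0]]
force: [-1.3, 0.5, -1.9]
opening: 0.316
grasp_force: 29.9
```

Near home and unloaded; release and retreat.

move_arm(
  increments=[
    [[0,0,0],[0,0,0],0.6],
    [[0,0,0],[0,0,0],0.5],
    [[0,0,0],[0,0,0],0.4],
    [[0,0,0],[0,0,0],0.3],
    [[0,0,0],[0,0,0],0.2],
    [[0,0,0],[0,0,0],0.2],
    [[0,0,0],[0,0,0],0.2],
    [[0,0,-0.2],[0,0,0],0.2],
    [[0,0,-0.4],[0,0,0],0.2],
    [[0,0,-0.6],[0,0,0],0.2],
    [[0,0,-0.6],[0,0,0],0.2],
    [[0,0,-0.6],[0,0,0],0.2],
    [[0,0,-0.6],[0,0,0],0.2],
    [[0,0,-0.4],[0,0,0],0.2],
    [[0,0,0],[0,0,0],0.2],
    [[0,0,0],[0,0,0],0.2],
  ],
)

```text
time_s: 26.3
position: [0.5318, -0.2106, 0.1833]
tcp_rot: [[0.001, 1.0, 0.002], [1.0, -0.001, -0.001], [-0.001, 0.002, -1.0]]
force: [0.8, 1.2, -0.2]
opening: 0.799
grasp_force: 0.0
```

Run:
```python
from rig import *
from h import *
s=capture("scene");q=read_state();print(q["force"],q["position"],q["opening"])
cv2.imwrite("pics/l.png",cv2.resize(s["img"][130:330,210:480],(800,592),interpolation=cv2.INTER_CUBIC)[:,:,::-1])
```

```text
[-0.96016286 -0.27564928  0.55026868] [ 0.53120128 -0.21019757  0.18235515] 0.8013890074159336
```

View pics/l.png

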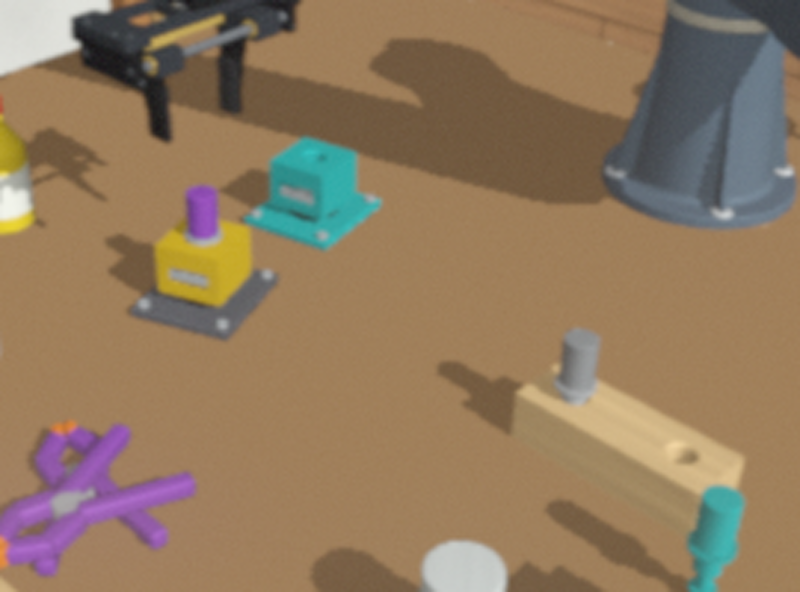

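The dog stands upright in the yellow socket (crop (203,215)), the gripper is clear, and the grey dog is still in the rack.

```bash
python3 -c "
from rig import *
print(hand_in())"
```

```text
the job is handed in; nothing more can be done
None
```

The job is handed in: the purple dog was pressed home in the yellow socket and held an upward pull of about 16–20 N (felt force less the dog's weight) for at least 0.6 s, and the last picture shows it upright in the socket with the gripper clear and the grey dog still in the rack.

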